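Set up the parasol-frame stand

TASK

Set up the stand for threading parasol ribs: take the bamboo post out of the sloping rack and put it in the stone foot's tight hole, leading its foot in edge-first with the post still leaning much as it did in the rack, then straighten it and slide it fully home. After that take the turned wooden crown from the rack and stand it upright with its tapered shank fully seated in the post's mouth. Leave both standing free and the other things on the bench where they are.

Things in the scene. Friction and masses are not known exactly. Their poses are not given: they have to be found in the camera images.
- stone: Fixed grey stone foot, 150 x 150 x 60 mm high, with a skirt 166 x 166 mm, 18 mm high, round its bottom; one round vertical blind hole in the middle of its top, 31.4 mm across (12-sided), 40 mm deep, sharp rim. Origin: centre of its underside; z up.
- bore_mouth (a point): Centre of the stone's hole at its top face, 60 mm above the bench; z up. The hole's floor is 40 mm below.
- rack: Fixed wooden rack, 220 mm wide (y), 115 mm deep: a 55 mm thick board, its top face tilted 30 degrees to look up and to the rack's -x. Two square holes at right angles to that face, 42 mm deep, so what stands in them leans 30 degrees to the rack's -x: the post's at +y, 31.6 mm wide, the crown's at -y, 26 mm wide; mouths at (-27, +-55, 75) mm. Origin: middle of its underside; z up.
- post: Loose bamboo post, a plain cylinder 30 mm in diameter, 150 mm long, about 90 g; foot edge chamfered 2.5 x 3.5 mm, a tapered mouth in its top end. Origin: centre of its foot (lower end face); z along the post to the top. Starts leaning in the rack, its lower 42 mm in the hole. Can be gripped anywhere along it. Round: its turn about z has no meaning.
- post_mouth (a point): Centre of the post's top end, 150 mm from its foot; z along the post, outwards. The mouth is a tapered recess: 22 mm across at the top, 13.4 mm at its floor 28 mm down.
- crown: Loose turned wooden crown, about 45 g: smooth tapered shank 26 mm long, 15 mm across at its small end, 23 at its top; then a head 36 mm in diameter from 26 to 58 mm, narrowing to a flat top at 66. Origin: centre of the small end; z along it to the head. Starts with its shank in the rack, head against the sloping face. Seated, its small end is about 23 mm below the post's top end. Round.
- ribs_a: Standing bundle of bamboo ribs, a cone 96 mm wide at the foot and 182 mm high; loose bystander. Origin: centre of its foot.
- ribs_b: Standing bundle of bamboo ribs, a cone 90 mm wide at the foot and 162 mm high; loose bystander. Origin: centre of its foot.
- bowl: Terracotta bowl, 100 mm wide, 45 mm high; loose bystander. Origin: centre of its underside.
- mallet: Wooden mallet lying on the bench, 200 mm long, under 60 mm high; loose bystander. Origin near its middle on the bench; its x runs along the handle towards the head.
- offcut: Bamboo offcut lying on the bench, 22 mm in diameter, 110 mm long; loose bystander. Origin: underside of its middle; x along it.
- pot: White ceramic jar with a wooden lid, 76 mm wide, 90 mm high; loose bystander. Origin: centre of its underside.
Not all that is in view belongs to the job. What is shaped like the post but pink is not meant.

How it is judged:
On the way, in this order (a step that is already met when the one before it is completed fails the run):
1. the post leans 11.5 to 52 degrees with the lower edge of its foot inside the mouth of the stone's hole (foot centre within 14 mm of the hole's axis and close to the level of its mouth) (horizontal distance between post and bore_mouth below 0.014 m and ((angle between post's own z axis and vertical above 0.2 rad and z of post in the frame of bore_mouth below 0.0015 m) or (angle between post's own z axis and vertical above 0.35 rad and z of post in the frame of bore_mouth below 0.0035 m) or (angle between post's own z axis and vertical above 0.45 rad and z of post in the frame of bore_mouth below 0.0045 m)) and angle between post's own z axis and vertical below 0.9 rad), for 0.1 s.
2. the post is upright and home in the stone (foot at least 37 mm below the hole's mouth) (z of post in the frame of bore_mouth below -0.037 m and horizontal distance between post and bore_mouth below 0.003 m and angle between post's own z axis and vertical below 0.06 rad), for 0.2 s.
At the end, for the whole second after the job is handed in: Post in the stone's hole: foot 37 mm or more below the mouth, within 3 mm of the axis, 3.4 degrees of upright. Crown in the post's mouth: small end 120 to 130.5 mm above the post's foot, within 5 mm of the mouth's axis, 5 degrees of upright. Both at rest and released (all of step 2 and z of crown in the frame of post between 0.12 and 0.1305 m and horizontal distance between crown and post_mouth below 0.005 m and angle between crown's own z axis and vertical below 0.09 rad and linear speed of each of post, crown below 0.02 m/s); the robot touches nothing.
It fails at once if a bystander (rib bundle, bowl, mallet, offcut or jar) is moved by more than 40 mm (distance of any of ribs_a, ribs_b, bowl, mallet, offcut, pot from where it was at the start of the episode above 0.04 m).
It also fails if it takes over 72 s, if anything falls off the work surface, if the arm or the gripper's body presses on something with over 40 N, if the wrist force passes 120 N, or if a joint passes its speed limit or range.

ROBOT

A 6-joint arm with a two-finger parallel gripper is mounted at the origin on the work surface. World frame = base frame: x ahead of the robot, y to its left, z up, the work surface at z = 0. Lengths are in m, angles in rad, forces in N, time in s.
With the tool pointing down it reaches from about 0.3 to 0.875 m from the base axis. Payload 6.4 kg.
Tool frame: the origin (TCP) lies midway between the tips of the shut fingers; the grasp point (between the pads) lies 19 mm behind it; z points along the fingers, y is the line along which they close (so a half turn about z gives the same grasp; the last joint's range is limited). The gripper opens to 85 mm and grips with 20 to 120 N. Pads are 22 mm wide; open, the fingers measure 114 mm over their backs; the gripper's body (76 mm by 85 mm) begins 54 mm behind the grasp point. The pads swing forward as they close: fully open they stand 13 mm farther back than shut.
Start: joints at [-1.457, 0.181, 1.607, -0, 1.354, -0.206], TCP at [0.181, -0.546, 0.231] pointing down, gripper open.
Joint ranges: [-2.99, 2.99], [-0.89, 2.07], [0.3, 2.58], [-1.14, 4.28], [0, 2.63], [-3.12, 3.12]. Speed limits (rad/s): [2.57, 2.57, 3.01, 3.14, 3.14, 3.14].

INTERFACE

Orientations are given as a unit quaternion [w, x, y, z].
In Python, from bench import status, camera, ctrl gives the robot as it stands. The module is installed in compiled form; this text tells all that it offers.
- The arm moves only by the shell command python3 -m handwheel 'ROWS'. ROWS is JSON, a list that holds one entry, the list of rows, each a list of 7 numbers: the opening, from -1 (shut) to 1 (fully open), then the shift along the tool's x, y, z in cm, then the turn, a rotation vector about the tool's x, y, z in degrees. A call has 1 to 10 rows; each row is the pose to reach, as a shift and turn from the pose commanded when the call began, along the tool's axes at that moment; what a row does not reach only later rows make up. A row lasts 1/8 s, in which the tool goes at most 62.5 mm and 10.7 degrees, less where a joint would pass 70% of its speed; a pose out of reach is approached as far as the arm can. A call with a gripper value outside its range is refused whole. The fingers move at their own pace and stop on an object; the grip force is fixed at half the most. Time passes only in rows, so rows that repeat a pose let the fingers close. It gives the time, the measured TCP pose, the force, the opening and the grip force at its end, in the units of the state.
- status.get_obs(): the state, without advancing time (a new reading comes with each control period).
- camera(name): name is "scene" or "top" or "wrist"; returns a dict with "frame" (400x640x3 uint8, blue, green, red), "depth" (400x640 float32, m along the optical axis (not along the pixel's ray), 0 where there is no reading), "fx", "fy", "cx", "cy" (pixels), "dist" ([k1, k2, p1, p2, k3] as OpenCV has them; the pictures are not rectified), "extrinsics" (4x4, takes a point from camera to world coordinates); the wrist camera has in their place "hand_eye" (4x4, takes a point from camera to tool coordinates, whose origin is the TCP and whose axes are the flange's). Camera axes: x right, y down, z forward; pixel columns grow to the right and rows downward; lengths in m; the calibration is good to about 2 mm. A picture is of the moment at which its call begins: read the wrist's pose just before it.
- ctrl.hand_in(): hands the job in; it is judged then, once.
The state is a dict: "time_s": time; "q": joint angles; "dq": joint speeds; "joint_efforts": joint torques, N m; "eef_pos": TCP position; "eef_rot": TCP orientation; "wrist_force": force on the tool from outside, world axes, zero at the start; "torque": the same for the moment, N m; "opening": opening from 0.0 (shut) to 1.0 (fully open); "grasp_force": force on a finger pad.
Only numpy, scipy, OpenCV 4.12 (cv2) and the standard library are available. Lean on these libraries where they do the work, as an engineer would, in place of code of your own. Each camera call takes 0.05 s, during which the arm holds its last target. There are 200 camera calls.

## Working session

There is one attempt and no reset: what is moved stays moved. The work goes in short steps, Python scripts to look and compute and a shell command to move; the robot and the scene stay as the last step left them, time stands still between calls to the robot, and variables do not carry over. Pictures are saved under pics/ and viewed, at most 13 in all, crops included, and the job is handed in when it is done.

```bash
mkdir -p pics && python3 - <<'E'
from bench import status,camera
import cv2,numpy as np
print(status.get_obs())
a=[]
for n in("scene","top"):
    c=camera(n);cv2.imwrite(f"pics/{n}0.png",c["frame"]);np.savez(f"pics/{n}0.npz",**c)
    print(n,c["fx"],c["fy"],c["cx"],c["cy"],c["dist"],c["extrinsics"].round(4).tolist())
E
```

```text
{'time_s': 0.0, 'q': array([-1.45730433e+00,  1.81588039e-01,  1.60798991e+00,  1.23114311e-05,
        1.35380000e+00, -2.06287483e-01]), 'dq': array([-7.37666293e-05,  2.56099449e-04, -1.26568094e-03, -5.91150194e-04,
       -1.11881203e-04, -2.65138020e-05]), 'joint_efforts': array([ 1.41593799e-03, -4.44867539e+01, -3.51337731e+01, -3.31588935e-04,
        9.28152323e-03, -8.72141953e-06]), 'eef_pos': array([ 0.18071934, -0.54528647,  0.23036647]), 'eef_rot': array([-8.91408639e-04,  9.87244662e-01,  1.59207979e-01,  4.74056958e-05]), 'wrist_force': array([-0.60540695, -0.02231936, -0.27782771]), 'torque': array([-0.04879388, -0.06603034, -0.00522592]), 'grasp_force': 0.0, 'opening': 1.0015290683427005}
scene 454.77478050504834 454.77478050504834 324.2577022472163 194.92496267980886 [-0.01468131  0.          0.          0.          0.        ] [[0.5111, 0.643, -0.5703, 1.2387], [0.8595, -0.3843, 0.337, -0.4236], [-0.0025, -0.6624, -0.7491, 1.0589], [0.0, 0.0, 0.0, 1.0]]
top 438.859825106299 438.859825106299 317.76111532387745 199.9514942863706 [-0.09680765  0.          0.          0.          0.        ] [[-0.0003, -0.9968, 0.0797, 0.4441], [-0.9999, 0.0014, 0.0141, -0.0096], [-0.0142, -0.0797, -0.9967, 1.4272], [0.0, 0.0, 0.0, 1.0]]
```

View pics/scene0.png

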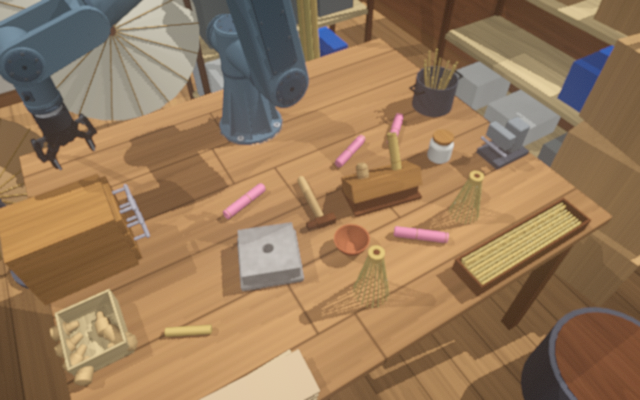

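View pics/top0.png

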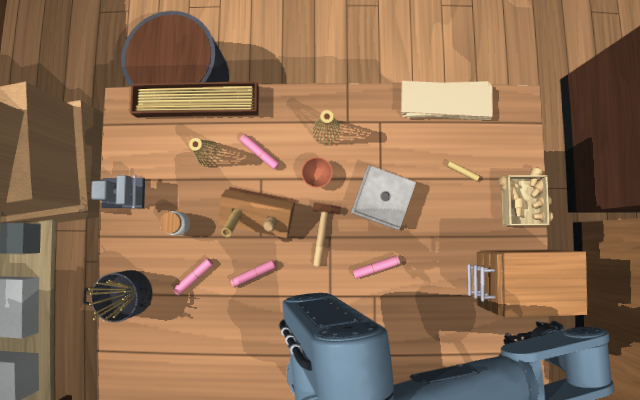

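The scene view shows the stone's hole at (268,248), the post in the rack with its top at (393,137), and the crown at (362,170). The top view shows the hole at (385,196), the post's top at (226,236) and the crown at (270,225). Next I'll measure these from the calibrated depth.

```bash
cat > h.py <<'E'
import numpy as np,cv2
from scipy.spatial.transform import Rotation as R
def cloud(c,T=None):
    "world point per pixel (HxWx3)"
    T=c["extrinsics"] if T is None else T
    v,u=np.mgrid[0:400,0:640]
    K=np.array([[c["fx"],0,c["cx"]],[0,c["fy"],c["cy"]],[0,0,1]],float)
    n=cv2.undistortPoints(np.stack([u,v],-1).reshape(-1,1,2).astype(np.float64),K,np.array(c["dist"],float)).reshape(400,640,2)
    d=c["depth"].astype(float)
    P=np.dstack([n[...,0]*d,n[...,1]*d,d])
    W=P@T[:3,:3].T+T[:3,3]; W[d==0]=np.nan
    return W
def load(f): return dict(np.load(f))
def tool(o): # tool pose 4x4
    q=o["eef_rot"];T=np.eye(4);T[:3,:3]=R.from_quat([q[1],q[2],q[3],q[0]]).as_matrix();T[:3,3]=o["eef_pos"];return T
def rows(Tc,Tg):
    "shift cm and rotvec deg from Tc to Tg in Tc axes"
    d=Tc[:3,:3].T@(Tg[:3,3]-Tc[:3,3])*100
    return d.round(2),np.degrees(R.from_matrix(Tc[:3,:3].T@Tg[:3,:3]).as_rotvec()).round(2)
E
python3 - <<'E'
from h import *
for n,hole in(("top",(385,196)),("scene",(268,248))):
    c=load(f"pics/{n}0.npz");W=cloud(c);Z=W[...,2]
    print(n,"bench z",np.nanmedian(Z[(abs(W[...,0]-.5)<.3)&(abs(W[...,1])<.3)&(Z<.02)]))
    hx=W[hole[1],hole[0]]
    near=np.hypot(W[...,0]-hx[0],W[...,1]-hx[1])<.12
    top=near&(abs(Z-.06)<.006)
    m=top.astype(np.uint8); k,l,s,_=cv2.connectedComponentsWithStats(m); i=1+s[1:,4].argmax(); top=l==i
    P=W[top]; r=cv2.minAreaRect(P[:,:2].astype(np.float32)*1000); print("stone rect mm",r,"z",np.median(P[:,2]))
    deep=near&(Z<.05)&(np.hypot(W[...,0]-r[0][0]/1e3,W[...,1]-r[0][1]/1e3)<.03)
    if deep.any():
        # hole: contour of not-top pixels inside, cast to z=.06
        v,u=np.nonzero(deep);print("hole px",u.mean(),v.mean(),len(u))
    # rack sloping face & post
    rk=(abs(W[...,0]-.47)<.15)&(abs(W[...,1]-.25)<.2)&(Z>.02)
    F=c["frame"].astype(int)
    P=W[rk];
    dx=cv2.Sobel(W,cv2.CV_64F,1,0,ksize=3);dy=cv2.Sobel(W,cv2.CV_64F,0,1,ksize=3)
    N=np.cross(dy,dx);N/=np.linalg.norm(N,axis=-1,keepdims=True)+1e-12;N*=np.sign(N[...,2:])
    f=rk&(abs(N[...,2]-.866)<.08)&(N[...,0]<-.3)
    k,l,s,_=cv2.connectedComponentsWithStats(f.astype(np.uint8));i=1+s[1:,4].argmax();f=l==i
    Q=W[f];Q0=Q.mean(0);nrm=np.linalg.svd(Q-Q0,full_matrices=False)[2][2];nrm*=np.sign(nrm[2])
    print("face",len(Q),Q0.round(4),nrm.round(4))
    h=(W-Q0)@nrm
    o=rk&(h>.012)&(h<.125)
    k,l,s,ce=cv2.connectedComponentsWithStats(o.astype(np.uint8))
    for j in range(1,k):
        if s[j,4]<25: continue
        B=W[l==j];hb=h[l==j];
        print("blob px",ce[j].round(1),s[j,4],"mean",B.mean(0).round(4),"hmax",hb.max().round(4),"endpts",B[hb>hb.max()-.012].mean(0).round(4))
E
```

```text
top bench z 0.0003176539207949691
stone rect mm ((566.222412109375, -201.14356994628906), (151.7175750732422, 148.96444702148438), 69.90771484375) z 0.060262457768206934
hole px 384.97297297297297 195.59459459459458 74
face 49 [0.5304 0.1914 0.0939] [-0.5533  0.1209  0.8241]
blob px [230.9 223.5] 263 mean [0.4782 0.265  0.1387] hmax 0.115 endpts [0.4553 0.2722 0.1635]
blob px [180.2 223.3] 185 mean [0.4797 0.4404 0.0718] hmax 0.0728 endpts [0.4617 0.4461 0.0905]
blob px [268.9 224. ] 133 mean [0.4771 0.1566 0.1061] hmax 0.0463 endpts [0.4726 0.1583 0.1093]
blob px [202.2 266.9] 151 mean [0.3417 0.3806 0.0271] hmax 0.0891 endpts [0.3282 0.3954 0.0285]
blob px [261.4 268.2] 213 mean [0.3385 0.1894 0.0274] hmax 0.0715 endpts [0.3247 0.2169 0.0295]
scene bench z 0.0016812850759624354
stone rect mm ((562.9273681640625, -199.83258056640625), (150.29588317871094, 154.53565979003906), 69.87619018554688) z 0.061256586090292275
hole px 267.8253968253968 248.71428571428572 63
face 462 [0.5036 0.2022 0.082 ] [-0.4936  0.0958  0.8644]
blob px [393.7 146.8] 347 mean [0.4697 0.2747 0.127 ] hmax 0.1082 endpts [0.4554 0.2721 0.1662]
blob px [435.9 142. ] 134 mean [0.48   0.4419 0.0769] hmax 0.0557 endpts [0.4702 0.4432 0.0927]
blob px [345.5 154.7] 158 mean [0.3386 0.1898 0.0285] hmax 0.0512 endpts [0.3266 0.2131 0.0304]
blob px [361.7 168. ] 129 mean [0.4778 0.1546 0.105 ] hmax 0.0411 endpts [0.4719 0.1561 0.1104]
```

```bash
cat >> h.py <<'E'
n=np.array([-.491,.0954,.866]);n/=np.linalg.norm(n)
yh=np.array([.19,.982,0]);yh/=np.linalg.norm(yh)
def pose(p,z,y=-yh):
    z=z/np.linalg.norm(z);y=y-z*(y@z);y/=np.linalg.norm(y)
    T=np.eye(4);T[:3,:3]=np.c_[np.cross(y,z),y,z];T[:3,3]=p;return T
E
python3 - <<'E'
from h import *
from bench import status,camera
o=status.get_obs();Tc=tool(o)
T1=pose(np.array([.42,-.15,.36]),np.array([0,0,-1.]))
top=np.array([.457,.271,.1685])
T2=pose(top+.10*n,-n)
print(rows(Tc,T1),rows(Tc,T2),rows(T1,T2))
c=camera("wrist");print(c["hand_eye"].round(4).tolist(),c["fx"])
E
```

```text
(array([ 35.15, -30.03, -12.89]), array([-0.09,  0.  , 29.27])) (array([ 47.53, -71.27,  -2.34]), array([-7.77, 29.35, 28.57])) (array([ -9.37, -42.04,  10.49]), array([-2.000e-02,  3.001e+01,  1.000e-02]))
[[0.0005, -0.9479, -0.3186, 0.0829], [1.0, 0.0005, -0.0001, -0.0002], [0.0003, -0.3186, 0.9479, -0.1432], [0.0, 0.0, 0.0, 1.0]] 347.09421480922845
```

```bash
python3 -m handwheel '[[[1,10,-8,-12.9,0,0,8],[1,18,-15,-12.9,0,0,16],[1,26,-22,-12.9,0,0,25],[1,35,-30,-12.9,0,0,29.3],[1,35,-30,-12.9,0,0,29.3],[1,35,-30,-12.9,0,0,29.3],[1,35,-30,-12.9,0,0,29.3],[1,35,-30,-12.9,0,0,29.3],[1,35,-30,-12.9,0,0,29.3],[1,35,-30,-12.9,0,0,29.3]]]' && python3 - <<'E'
from h import *
from bench import status
Tc=tool(status.get_obs())
top=np.array([.457,.271,.1685])
print(rows(Tc,pose(top+.10*n,-n)))
E
```

```text
time_s: 1.4
eef_pos: [0.4184, -0.1512, 0.3599]
eef_rot: [0.0, 0.995, -0.095, -0.0]
wrist_force: [0.1, -0.4, -0.1]
opening: 0.999
grasp_force: 0.0
(array([ -9.21, -42.19,  10.48]), array([-1.000e-02,  3.006e+01,  2.000e-02]))
```

```bash
python3 -m handwheel '[[[1,-2,-10,0,0,5,0],[1,-5,-20,2,0,15,0],[1,-7,-30,5,0,25,0],[1,-9.2,-42.2,8,0,30,0],[1,-9.2,-42.2,10.5,0,30,0],[1,-9.2,-42.2,10.5,0,30,0],[1,-9.2,-42.2,10.5,0,30,0],[1,-9.2,-42.2,10.5,0,30,0],[1,-9.2,-42.2,10.5,0,30,0],[1,-9.2,-42.2,10.5,0,30,0]]]' && python3 - <<'E'
from h import *
from bench import status,camera
o=status.get_obs();Tc=tool(o);c=camera("wrist");cv2.imwrite("pics/w1.png",c["frame"]);np.savez("pics/w1.npz",Tc=Tc,**c)
W=cloud(c,Tc@c["hand_eye"]);
m=(W[...,2]>.03)&(W[...,1]<.36)
h=(W-np.array([.457,.271,.1685]))@n
print(o["q"].round(2),"post-top candidates")
e=m&(abs(h)<.006)
k,l,s,ce=cv2.connectedComponentsWithStats(e.astype(np.uint8))
for j in range(1,k):
    if s[j,4]>60: print(s[j],ce[j].round(1),W[l==j].mean(0).round(4),h[l==j].mean().round(4))
E
```

```text
time_s: 2.65
eef_pos: [0.4095, 0.2791, 0.2554]
eef_rot: [0.025, 0.961, -0.094, 0.258]
wrist_force: [-0.5, -1.1, 0.8]
opening: 0.999
grasp_force: 0.0
[ 0.59 -0.22  2.04 -0.44  0.98  2.54] post-top candidates
[ 293  189   40   41 1292] [312.6 209. ] [0.4522 0.2744 0.1636] -0.0016
```

View pics/w1.png

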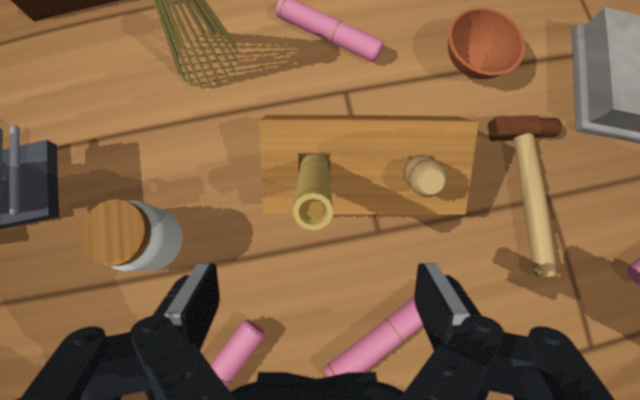

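The wrist view shows the post's mouth at (313,211), its entry into the rack at (315,155) and the crown's top at (430,178). I'll fit circles to the two top faces in the plane at right angles to n.

```bash
python3 - <<'E'
from h import *
c=load("pics/w1.npz");Tc=c["Tc"];W=cloud(c,Tc@c["hand_eye"])
# rack face
u,v=np.meshgrid(np.arange(640),np.arange(400))
f=(u>345)&(u<395)&(v>140)&(v<205);Q=W[f];Q=Q[~np.isnan(Q[:,0])];Q0=Q.mean(0);nr=np.linalg.svd(Q-Q0,full_matrices=False)[2][2];nr*=np.sign(nr[2]);print("face n",nr.round(4),"Q0",Q0.round(4))
xh=np.cross(yh,n)
for nm,box in(("post",(285,340,155,235)),("crown",(395,455,140,205))):
    b=(u>box[0])&(u<box[1])&(v>box[2])&(v<box[3])
    h=(W-Q0)@n
    hm=np.nanpercentile(h[b],98); e=b&(h>hm-.005)
    P=W[e]; pts=np.c_[P@xh,P@yh].astype(np.float32)
    (a,b2),r=cv2.minEnclosingCircle(pts*1000)
    hh=np.median((P-Q0)@n); C=xh*a/1e3+yh*b2/1e3+n*(hh+Q0@n)
    print(nm,"h",hm.round(4),hh.round(4),"circle r mm",round(r,1),"C",C.round(4),"n px",e.sum(), "mean",P.mean(0).round(4))
    if nm=="post":
        for lo in(.03,.05,.07,.09):
            s=b&(abs(h-lo)<.008);S=W[s];print(lo,"side y",(S@yh).mean().round(4),"range",(S@yh).min().round(4),(S@yh).max().round(4),"x max",(S@xh).max().round(4))
        print("post C in xh,yh",(C@xh).round(4),(C@yh).round(4))
E
```

```text
face n [-0.4892  0.0982  0.8666] Q0 [0.4932 0.2067 0.0728]
post h 0.109 0.1078 circle r mm 15.3 C [0.4505 0.2749 0.1658] n px 720 mean [0.4511 0.2747 0.1657]
0.03 side y 0.3546 range 0.3401 0.3696 x max 0.4397
0.05 side y 0.3553 range 0.341 0.3697 x max 0.4385
0.07 side y 0.3547 range 0.3408 0.3697 x max 0.4381
0.09 side y 0.3547 range 0.3407 0.3699 x max 0.4366
post C in xh,yh 0.4207 0.3555
crown h 0.0409 0.0398 circle r mm 16.0 C [0.4663 0.16   0.1087] n px 758 mean [0.4671 0.1605 0.1086]
```

```bash
python3 - <<'E'
from h import *
from bench import status
Tc=tool(status.get_obs());xh=np.cross(yh,n);a=n-.035*xh;a/=np.linalg.norm(a)
C=np.array([.4505,.2749,.1658])
for d in(.06,-.05): print(rows(Tc,pose(C+d*a,-a)))
E
```

```text
(array([-1.16, -0.36,  3.85]), array([ 0.06,  1.98, -0.16]))
(array([-0.78, -0.38, 14.84]), array([ 0.06,  1.98, -0.16]))
```

```bash
python3 -m handwheel '[[[1,-1.15,-0.37,3,0,2,0],[1,-1.15,-0.37,4,0,2,0],[1,-0.95,-0.37,9,0,2,0],[1,-0.8,-0.37,13,0,2,0],[1,-0.78,-0.37,14.8,0,2,0],[1,-0.78,-0.37,14.8,0,2,0],[-1,-0.78,-0.37,14.8,0,2,0],[-1,-0.78,-0.37,14.8,0,2,0],[-1,-0.78,-0.37,14.8,0,2,0],[-1,-0.78,-0.37,14.8,0,2,0]]]' && python3 -m handwheel '[[[-1,0,0,0,0,0,0],[-1,0,0,0,0,0,0]]]'
```

```text
time_s: 3.95
eef_pos: [0.4755, 0.2715, 0.1241]
eef_rot: [0.027, 0.957, -0.092, 0.275]
wrist_force: [-3.7, -2.9, 6.4]
opening: 0.337
grasp_force: 58.5
time_s: 4.2
eef_pos: [0.4755, 0.2715, 0.1241]
eef_rot: [0.027, 0.957, -0.092, 0.275]
wrist_force: [-4.1, -2.4, 6.4]
opening: 0.337
grasp_force: 58.5
```

```bash
python3 -m handwheel '[[[-1,0,0,-1,0,0,0],[-1,0,0,-2,0,0,0],[-1,0,0,-3.5,0,0,0],[-1,0,0,-5,0,0,0],[-1,0,0,-8,0,0,0],[-1,0,0,-12,0,0,0],[-1,0,0,-12,0,0,0],[-1,0,0,-12,0,0,0]]]' && python3 - <<'E'
from h import *
from bench import status,camera
o=status.get_obs();Tc=tool(o);c=camera("wrist");cv2.imwrite("pics/w2.png",c["frame"]);np.savez("pics/w2.npz",Tc=Tc,**c)
B=np.array([.5645,-.2005,.06])
a=-Tc[:3,2]
print(o["eef_pos"],Tc[:3,:3].round(3).tolist(), np.degrees(np.arccos(a[2])))
# nominal: foot = TCP -.10*a ; hover foot 60mm above the mouth
print(rows(Tc,pose(B+np.array([0,0,.06])+.10*a,-a,Tc[:3,1])))
E
```

```text
time_s: 5.2
eef_pos: [0.4125, 0.2837, 0.2245]
eef_rot: [0.026, 0.957, -0.092, 0.274]
wrist_force: [0.3, -0.3, -0.9]
opening: 0.337
grasp_force: 59.3
[0.41253837 0.28372933 0.22454702] [[0.833, -0.19, 0.52], [-0.161, -0.982, -0.101], [0.53, -0.0, -0.848]] 31.97415896554342
(array([14.92, 44.66, 11.64]), array([-0., -0.,  0.]))
```

View pics/w2.png

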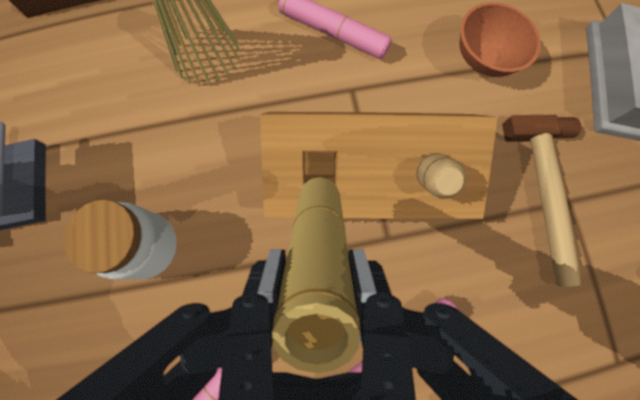

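The post is out of the rack and held along the tool's axis, with its foot end at (320,183). I'll measure how it sits in the tool frame.

```bash
python3 - <<'E'
from h import *
c=load("pics/w2.npz");P=cloud(c,c["hand_eye"])
u,v=np.meshgrid(np.arange(640),np.arange(400))
m=(u>270)&(u<370)&(v>170)&(v<385)&(abs(P[...,1])<.03)&(P[...,2]<.12)&(abs(P[...,0])<.05)
for z in(.03,.045,.06,.075,.09,.095,.098,.1,.103):
    s=P[m&(abs(P[...,2]-z)<.003)]
    if len(s)>10: print(z,len(s),"y",s[:,1].min().round(4),s[:,1].max().round(4),"xmax",np.percentile(s[:,0],97).round(4))
t=m&(v>300);zz=P[t][:,2];zt=np.nanpercentile(zz,1);r=P[t&(P[...,2]<zt+.004)]
(a,b),rad=cv2.minEnclosingCircle(r[:,:2].astype(np.float32)*1000);print("mouth",zt.round(4),a,b,rad)
print("zmax",np.nanmax(P[m][:,2]))
E
```

```text
0.03 207 y -0.0141 0.0149 xmax 0.0164
0.045 169 y -0.014 0.0149 xmax 0.0165
0.06 137 y -0.0137 0.0153 xmax 0.0167
0.075 116 y -0.0137 0.0149 xmax 0.017
0.09 96 y -0.0132 0.0152 xmax 0.017
0.095 87 y -0.0134 0.0155 xmax 0.0171
0.098 45 y -0.0134 0.0155 xmax 0.0171
0.1 14 y -0.0083 0.0126 xmax 0.0172
mouth -0.0811 15.982821464538574 0.17532071471214294 12.118741035461426
zmax 0.0992902563482892
```

```bash
cat >> h.py <<'E'
FT=np.array([.002,.001,.0995])
def footpose(foot,Rt):
    T=np.eye(4);T[:3,:3]=Rt;T[:3,3]=foot-Rt@FT;return T
E
python3 - <<'E'
from h import *
from bench import status
Tc=tool(status.get_obs());B=np.array([.5645,-.2005,.06])
print(rows(Tc,footpose(B+np.array([-.045,0,.05]),Tc[:3,:3])),"up 4cm in tool:",(Tc[:3,:3].T@[0,0,4]).round(2))
E
```

```text
(array([10.49, 45.35, 10.18]), array([0., 0., 0.])) up 4cm in tool: [ 2.12  0.   -3.39]
```

```bash
python3 -m handwheel '[[[-1,2.1,0,-3.4,0,0,0],[-1,6,8,-1,0,0,0],[-1,9,14,2,0,0,0],[-1,11,20,4,0,0,0],[-1,11,26,6,0,0,0],[-1,11,32,7,0,0,0],[-1,10.5,38,8,0,0,0],[-1,10.5,43,9.5,0,0,0],[-1,10.5,45.4,10.2,0,0,0],[-1,10.5,45.4,10.2,0,0,0]]]' && python3 -m handwheel '[[[-1,0,0,0,0,0,0],[-1,0,0,0,0,0,0],[-1,0,0,0,0,0,0]]]'; python3 - <<'E'
from h import *
from bench import status,camera
o=status.get_obs();Tc=tool(o);c=camera("wrist");cv2.imwrite("pics/w3.png",c["frame"]);np.savez("pics/w3.npz",Tc=Tc,**c)
print(o["eef_pos"],o["q"].round(2),(Tc[:3,:3]@FT+Tc[:3,3]).round(4))
E
```

```text
time_s: 6.5
eef_pos: [0.4651, -0.1936, 0.1919]
eef_rot: [0.027, 0.957, -0.096, 0.273]
wrist_force: [-0.7, 0.3, -1.0]
opening: 0.337
grasp_force: 59.9
time_s: 6.88
eef_pos: [0.4675, -0.1878, 0.1943]
eef_rot: [0.026, 0.957, -0.091, 0.275]
wrist_force: [0.6, 0.5, -1.6]
opening: 0.339
grasp_force: 59.9
[ 0.46748724 -0.18775641  0.19427266] [-0.83 -0.3   2.24  0.46  0.79  0.67] [ 0.5208 -0.199   0.111 ]
```

View pics/w3.png

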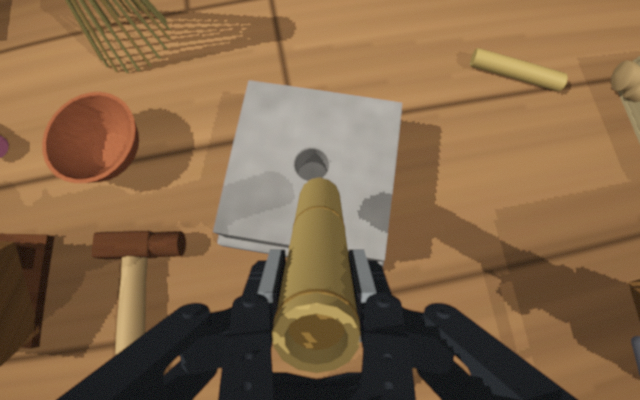

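The hole shows at (311,164), just clear of the post's foot at (320,185). I'll cast its rim onto the top plane.

```bash
python3 - <<'E'
from h import *
c=load("pics/w3.npz");Tc=c["Tc"];T=Tc@c["hand_eye"];W=cloud(c,T)
u,v=np.meshgrid(np.arange(640),np.arange(400))
f=(u>250)&(u<380)&(v>95)&(v<170)&~((u>288)&(u<335)&(v>140));zt=np.nanmedian(W[f][:,2]);print("top z",zt)
# cast all pixels to plane z=zt
O=T[:3,3];D=W-O;X=O+D*((zt-O[2])/D[...,2])[...,None]
b=(u>285)&(u<338)&(v>140)&(v<178)
g=cv2.cvtColor(c["frame"],cv2.COLOR_BGR2GRAY).astype(int)
for nm,e in(("depth",b&(W[...,2]<zt-.004)),("grey",b&(g<135))):
    k,l,s,ce=cv2.connectedComponentsWithStats(e.astype(np.uint8))
    i=1+s[1:,4].argmax();pt=X[l==i][:,:2].astype(np.float32)
    (a,bb),r=cv2.minEnclosingCircle(pt*1000);print(nm,s[i],"circle",a,bb,r)
E
python3 - <<'E'
from h import *
for nm,(u0,v0) in(("top",(385,196)),("scene",(268,249))):
    c=load(f"pics/{nm}0.npz");W=cloud(c);O=c["extrinsics"][:3,3];D=W-O;X=O+D*((.0605-O[2])/D[...,2])[...,None]
    e=np.zeros((400,640),bool);e[v0-9:v0+10,u0-9:u0+10]=1;g=cv2.cvtColor(c["frame"],cv2.COLOR_BGR2GRAY).astype(int)
    e&=g<(g[e].min()+np.median(g[e]))/2;p=X[e][:,:2];print(nm,e.sum(),((p.min(0)+p.max(0))/2).round(4),np.ptp(p,axis=0).round(4))
E
```

```text
top z 0.060479165234415766
depth [295 149  34  29 796] circle 563.08349609375 -200.64675903320312 15.362460136413574
grey [294 148  34  30 849] circle 563.2731323242188 -200.31956481933594 15.802812576293945
top 68 [ 0.5656 -0.2005] [0.0251 0.0252]
scene 71 [ 0.5623 -0.2003] [0.026  0.0262]
```

```bash
python3 - <<'E'
from h import *
from bench import status
Tc=tool(status.get_obs());B=np.array([.5635,-.2003,.06]);print((Tc[:3,:3]@FT+Tc[:3,3]).round(4))
for z in(.02,.006,.002): print(rows(Tc,footpose(B+.003*np.array([.98,-.19,0])+[0,0,z],Tc[:3,:3])))
E
```

```text
[ 0.5208 -0.1992  0.1111]
(array([ 2.18, -0.69,  5.03]), array([0., 0., 0.]))
(array([ 1.44, -0.69,  6.21]), array([0., 0., 0.]))
(array([ 1.23, -0.69,  6.55]), array([0., 0., 0.]))
```

```bash
python3 -m handwheel '[[[-1,1.1,-0.35,2.5,0,0,0],[-1,2.18,-0.69,5.03,0,0,0],[-1,2.18,-0.69,5.03,0,0,0],[-1,1.8,-0.69,5.65,0,0,0],[-1,1.44,-0.69,6.2,0,0,0],[-1,1.44,-0.69,6.2,0,0,0],[-1,1.44,-0.69,6.2,0,0,0]]]' && python3 - <<'E'
from h import *
from bench import status,camera
o=status.get_obs();Tc=tool(o);c=camera("wrist");cv2.imwrite("pics/w4.png",c["frame"][100:320,200:440].repeat(2,0).repeat(2,1));np.savez("pics/w4.npz",Tc=Tc,**c)
print((Tc[:3,:3]@FT+Tc[:3,3]).round(4))
B=np.array([.5635,-.2003,.06]);print(rows(Tc,footpose(B+.003*np.array([.98,-.19,0])+[0,0,.002],Tc[:3,:3])))
E
```

```text
time_s: 7.8
eef_pos: [0.5126, -0.1913, 0.1495]
eef_rot: [0.027, 0.957, -0.092, 0.275]
wrist_force: [-0.6, 0.0, -1.7]
opening: 0.338
grasp_force: 60.0
[ 0.5658 -0.2027  0.0662]
(array([-0.2 , -0.19,  0.37]), array([0., 0., 0.]))
```

View pics/w4.png

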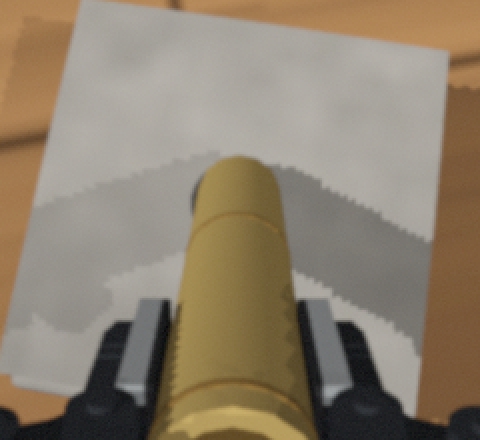

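The hole peeks out on the left at crop (196,195), which agrees with the computed 2 mm sideways offset. Correcting and lowering.

```bash
python3 -m handwheel '[[[-1,0,-0.2,0,0,0,0],[-1,-0.1,-0.2,0.2,0,0,0],[-1,-0.2,-0.2,0.37,0,0,0],[-1,-0.2,-0.2,0.37,0,0,0],[-1,-0.2,-0.2,0.37,0,0,0]]]' && python3 - <<'E'
from h import *
from bench import status
Tc=tool(status.get_obs());print((Tc[:3,:3]@FT+Tc[:3,3]).round(4),"down 1mm:",(Tc[:3,:3].T@[0,0,-.1]).round(3))
E
```

```text
time_s: 8.48
eef_pos: [0.5133, -0.1891, 0.1449]
eef_rot: [0.026, 0.957, -0.092, 0.274]
wrist_force: [0.3, 0.2, -0.8]
opening: 0.338
grasp_force: 60.0
[ 0.5665 -0.2005  0.0616] down 1mm: [-0.053  0.     0.085]
```

```bash
python3 -m handwheel '[[[-1,0,0,0.1,0,0,0],[-1,0,0,0.2,0,0,0],[-1,0,0,0.25,0,0,0],[-1,0,0,0.25,0,0,0],[-1,0,0,0.25,0,0,0]]]' && python3 - <<'E'
from h import *
from bench import status
Tc=tool(status.get_obs());print((Tc[:3,:3]@FT+Tc[:3,3]).round(4))
B=np.array([.5635,-.2003,.06])
# straighten about foot: lift to foot z +5mm while rotating, then insert
Rv=pose(B,np.array([0,0,-1.]),Tc[:3,1])[:3,:3]
print("yaw check",Tc[:3,1],Rv[:,1])
xl=np.array([.98,-.19,0])
from scipy.spatial.transform import Slerp
S=Slerp([0,1],R.from_matrix([Tc[:3,:3],Rv]))
for t,dz,dx in((0,.008,.002),(.33,.008,.0015),(.67,.006,.001),(1,.005,0)): print(t,rows(Tc,footpose(B+dx*xl+[0,0,dz],S(t).as_matrix())))
E
```

```text
time_s: 9.1
eef_pos: [0.5146, -0.1894, 0.1429]
eef_rot: [0.026, 0.957, -0.092, 0.274]
wrist_force: [-0.3, -0.6, -1.2]
opening: 0.338
grasp_force: 60.0
[ 0.5678 -0.2008  0.0596]
yaw check [-1.90425572e-01 -9.81701635e-01  3.29543694e-05] [-0.19042557 -0.98170164  0.        ]
0 (array([ 0.25,  0.04, -0.84]), array([0., 0., 0.]))
0.33 (array([ 2.03,  0.04, -0.73]), array([  0.  , -10.56,   0.  ]))
0.67 (array([ 3.71,  0.04, -0.11]), array([  0.  , -21.44,   0.  ]))
1 (array([5.22, 0.04, 0.72]), array([  0., -32.,   0.]))
```

```bash
python3 -m handwheel '[[[-1,0.25,0.04,-0.84,0,0,0],[-1,0.25,0.04,-0.84,0,0,0],[-1,2.03,0.04,-0.73,0,-10.6,0],[-1,3.71,0.04,-0.11,0,-21.4,0],[-1,5.22,0.04,0.72,0,-32,0],[-1,5.22,0.04,0.72,0,-32,0],[-1,5.22,0.04,0.72,0,-32,0],[-1,5.22,0.04,0.72,0,-32,0]]]' && python3 - <<'E'
from h import *
from bench import status,camera
o=status.get_obs();Tc=tool(o);c=camera("wrist");cv2.imwrite("pics/w5.png",c["frame"][60:340,180:460].repeat(2,0).repeat(2,1));np.savez("pics/w5.npz",Tc=Tc,**c)
print((Tc[:3,:3]@FT+Tc[:3,3]).round(4),Tc[:3,2].round(4))
P=cloud(c,c["hand_eye"])
u,v=np.meshgrid(np.arange(640),np.arange(400))
m=(u>270)&(u<370)&(v>170)&(v<385)&(abs(P[...,1])<.03)&(P[...,2]<.12)&(abs(P[...,0])<.03)
for z in(.03,.06,.09,.095,.1,.103):
    s=P[m&(abs(P[...,2]-z)<.002)]
    if len(s)>10: print(z,len(s),"y",s[:,1].min().round(4),s[:,1].max().round(4),"xmax",np.percentile(s[:,0],97).round(4))
E
```

```text
time_s: 10.1
eef_pos: [0.5605, -0.1985, 0.1647]
eef_rot: [-0.0, 0.995, -0.096, 0.001]
wrist_force: [0.1, -0.4, -1.7]
opening: 0.339
grasp_force: 60.2
[ 0.5624 -0.1999  0.0652] [ 0.001  0.    -1.   ]
0.03 152 y -0.014 0.0148 xmax 0.0192
0.06 110 y -0.0135 0.0153 xmax 0.0211
0.09 69 y -0.013 0.0158 xmax 0.0229
0.095 32 y -0.0132 0.0155 xmax 0.0221
0.103 1940 y -0.03 0.03 xmax 0.019
```

View pics/w5.png

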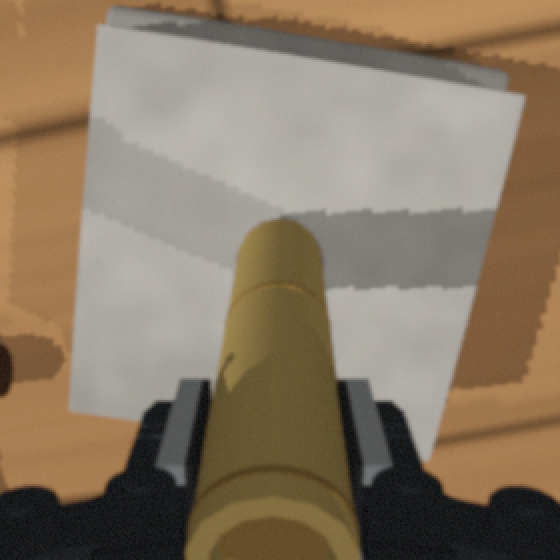

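The post now tilts about 3.5° in the grip, with its foot towards tool +x: it slipped while straightening. I'll allow for that by putting the real post axis vertical and the real foot on the hole.

```bash
python3 - <<'E'
from h import *
from bench import status
Tc=tool(status.get_obs());B=np.array([.5635,-.2003,.06])
d=np.array([.062,.013,1]);d/=np.linalg.norm(d)
FT[:]=[.0083,.0014,.0993]
w=Tc[:3,:3]@d; ax=np.cross(w,[0,0,-1]);Rt=R.from_rotvec(ax/np.linalg.norm(ax)*np.arcsin(np.linalg.norm(ax))).as_matrix()@Tc[:3,:3]
print("foot now",(Tc[:3,:3]@FT+Tc[:3,3]).round(4))
for z in(.006,0,-.005): print(rows(Tc,footpose(B+[0,0,z],Rt)))
E
```

```text
foot now [ 0.5687 -0.2017  0.0658]
(array([ 0.1 ,  0.09, -0.06]), array([ 0.75, -3.63,  0.  ]))
(array([0.1 , 0.09, 0.54]), array([ 0.75, -3.63,  0.  ]))
(array([0.09, 0.09, 1.04]), array([ 0.75, -3.63,  0.  ]))
```

```bash
python3 -m handwheel '[[[-1,0.1,0.09,-0.1,0.75,-3.6,0],[-1,0.1,0.09,-0.1,0.75,-3.6,0],[-1,0.1,0.09,0.3,0.75,-3.6,0],[-1,0.1,0.09,0.6,0.75,-3.6,0],[-1,0.1,0.09,0.8,0.75,-3.6,0],[-1,0.1,0.09,1,0.75,-3.6,0],[-1,0.1,0.09,1,0.75,-3.6,0]]]' && python3 - <<'E'
from h import *
from bench import status,camera
o=status.get_obs();Tc=tool(o);FT[:]=[.0083,.0014,.0993]
print("foot",(Tc[:3,:3]@FT+Tc[:3,3]).round(4),o["torque"].round(2))
c=camera("wrist");P=cloud(c,c["hand_eye"])
u,v=np.meshgrid(np.arange(640),np.arange(400))
m=(u>260)&(u<380)&(v>150)&(v<385)&(abs(P[...,1])<.03)&(P[...,2]<.12)&(abs(P[...,0])<.03)
for z in(.0,.03,.06,.085):
    s=P[m&(abs(P[...,2]-z)<.002)]
    if len(s)>10: print(z,len(s),"y",s[:,1].min().round(4),s[:,1].max().round(4),"xmax",np.percentile(s[:,0],97).round(4))
E
```

```text
time_s: 11.02
eef_pos: [0.5623, -0.2, 0.1541]
eef_rot: [-0.01, 0.995, -0.096, -0.031]
wrist_force: [-0.7, -0.0, -1.9]
opening: 0.338
grasp_force: 60.2
foot [ 0.5642 -0.2004  0.0545] [-0.11  0.13 -0.02]
0.0 256 y -0.0152 0.0138 xmax 0.0172
0.03 150 y -0.014 0.0148 xmax 0.019
0.06 91 y -0.0134 0.0151 xmax 0.0211
0.085 76 y -0.0134 0.0155 xmax 0.0225
```

The foot is 5.5 mm inside with no contact force. Sliding home.

```bash
python3 -m handwheel '[[[-1,0,0,0.5,0,0,0],[-1,0,0,1,0,0,0],[-1,-0.05,0,1.5,0,0,0],[-1,-0.1,0,2,0,0,0],[-1,-0.15,0,2.5,0,0,0],[-1,-0.2,0,2.9,0,0,0],[-1,-0.2,0,3.2,0,0,0],[-1,-0.2,0,3.2,0,0,0]]]' && python3 - <<'E'
from h import *
from bench import status
o=status.get_obs();Tc=tool(o);FT[:]=[.0083,.0014,.0993]
print("foot",(Tc[:3,:3]@FT+Tc[:3,3]).round(4),o["torque"].round(2), "tool z dir",Tc[:3,2].round(3))
E
```

```text
time_s: 12.08
eef_pos: [0.5597, -0.1995, 0.123]
eef_rot: [-0.009, 0.995, -0.096, -0.029]
wrist_force: [5.0, -3.6, -1.2]
opening: 0.336
grasp_force: 60.5
foot [ 0.562  -0.2002  0.0234] [-0.9  -1.13  0.01] tool z dir [-0.057  0.023 -0.998]
```

```bash
python3 -m handwheel '[[[-1,0.2,0.04,0,0,0,0],[-1,0.38,0.07,0,0,0,0],[-1,0.38,0.07,0.2,0,0,0],[-1,0.4,0.07,0.4,0,0,0],[-1,0.4,0.07,0.4,0,0,0]]]' && python3 - <<'E'
from h import *
from bench import status,camera
o=status.get_obs();Tc=tool(o)
print(o["torque"].round(2), "tool z dir",Tc[:3,2].round(3))
c=camera("wrist");W=cloud(c,Tc@c["hand_eye"])
u,v=np.meshgrid(np.arange(640),np.arange(400))
m=(u>250)&(u<390)&(v>140)&(v<399)&(abs(W[...,1]+.2)<.03)&(abs(W[...,0]-.563)<.03)
for z in(.07,.09,.11,.13,.15):
    s=W[m&(abs(W[...,2]-z)<.002)]
    if len(s)>10: print(z,len(s),"y",s[:,1].min().round(4),s[:,1].max().round(4),"xmax",np.percentile(s[:,0],97).round(4))
print("top z",np.nanpercentile(W[m][:,2],99.5))
E
```

```text
time_s: 12.7
eef_pos: [0.5629, -0.2002, 0.121]
eef_rot: [-0.009, 0.995, -0.095, -0.03]
wrist_force: [-2.5, 1.4, 16.4]
opening: 0.335
grasp_force: 61.9
[0.33 0.86 0.04] tool z dir [-0.058  0.024 -0.998]
0.07 108 y -0.215 -0.1873 xmax 0.5792
0.09 151 y -0.2153 -0.1871 xmax 0.5794
0.11 201 y -0.2152 -0.1873 xmax 0.5796
0.13 534 y -0.2285 -0.1742 xmax 0.5797
0.15 806 y -0.229 -0.1769 xmax 0.5801
top z 0.20674338738899908
```

The post is upright with 16 N of floor contact. Releasing and backing off, then checking.

```bash
python3 -m handwheel '[[[1,0,0,0,0,0,0],[1,0,0,0,0,0,0],[1,0,0,0,0,0,0],[1,0.2,0,-3,0,0,0],[1,0.4,0,-6,0,0,0],[1,0.6,0,-10,0,0,0],[1,0.8,0,-14,0,0,0],[1,0.8,0,-14,0,0,0],[1,0.8,0,-14,0,0,0]]]' && python3 - <<'E'
from h import *
from bench import status,camera
o=status.get_obs();Tc=tool(o);c=camera("wrist");np.savez("pics/w6.npz",Tc=Tc,**c);cv2.imwrite("pics/w6.png",c["frame"])
W=cloud(c,Tc@c["hand_eye"])
m=(abs(W[...,1]+.2)<.03)&(abs(W[...,0]-.563)<.03)&(W[...,2]<.18)
for z in(.07,.1,.13,.16):
    s=W[m&(abs(W[...,2]-z)<.002)]
    if len(s)>10: print(z,len(s),"y",s[:,1].min().round(4),s[:,1].max().round(4),"xmax",np.percentile(s[:,0],97).round(4))
zt=np.nanpercentile(W[m][:,2],98);p=W[m&(W[...,2]>zt-.004)]
print("top",zt,cv2.minEnclosingCircle(p[:,:2].astype(np.float32)*1000),len(p))
# pregrasp crown from camera-based estimate
xh=np.cross(yh,n);Cc=np.array([.4663,.16,.1087]) # crown top centre
print("to over crown",rows(Tc,pose(Cc+.10*n,-n)))
E
```

```text
time_s: 13.88
eef_pos: [0.5779, -0.2048, 0.2565]
eef_rot: [-0.01, 0.995, -0.096, -0.031]
wrist_force: [-0.2, 0.3, -0.3]
opening: 0.997
grasp_force: 0.0
0.07 35 y -0.2153 -0.1891 xmax 0.5783
0.1 48 y -0.2154 -0.1872 xmax 0.5784
0.13 54 y -0.2153 -0.1872 xmax 0.5784
0.16 55 y -0.2142 -0.1885 xmax 0.5784
top 0.17095405397696514 ((563.5418090820312, -200.27528381347656), 15.260363578796387) 725
to over crown (array([-22.44, -33.6 ,   8.04]), array([-0.79, 33.7 , -0.22]))
```

View pics/w6.png

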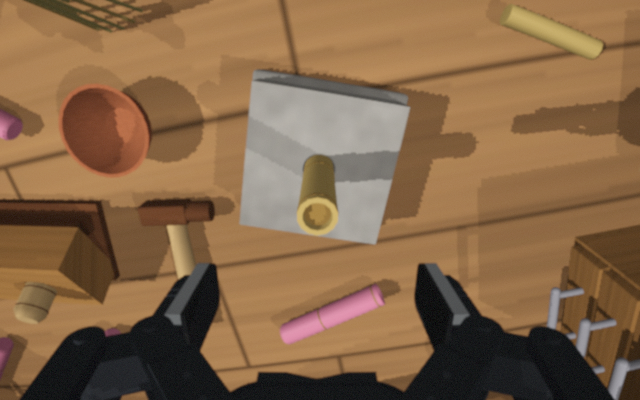

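The post stands free and upright at (563.5, -200.3) mm with its top at 0.171 m, so it is home. Now the crown.

```bash
python3 -m handwheel '[[[1,-4,-6,-2,0,6,0],[1,-8,-11,-2,-0.2,12,0],[1,-12,-17,0,-0.4,20,0],[1,-17,-23,3,-0.6,28,0],[1,-22.4,-30,6,-0.8,33.7,-0.2],[1,-22.4,-33.6,8,-0.8,33.7,-0.2],[1,-22.4,-33.6,8,-0.8,33.7,-0.2],[1,-22.4,-33.6,8,-0.8,33.7,-0.2],[1,-22.4,-33.6,8,-0.8,33.7,-0.2],[1,-22.4,-33.6,8,-0.8,33.7,-0.2]]]' && python3 - <<'E'
from h import *
from bench import status,camera
o=status.get_obs();Tc=tool(o);c=camera("wrist");np.savez("pics/w7.npz",Tc=Tc,**c)
W=cloud(c,Tc@c["hand_eye"]);xh=np.cross(yh,n);Cc=np.array([.4663,.16,.1087])
print(o["eef_pos"].round(4),Tc[:3,2].round(3))
D=W-Cc;h=D@n;lat=np.hypot(D@xh,D@yh)
for lo,hi,nm in((-.003,.006,"top"),(-.03,-.012,"head")):
    e=(lat<.03)&(h>lo)&(h<hi);p=W[e];a,r=cv2.minEnclosingCircle(np.c_[p@xh,p@yh].astype(np.float32)*1000);C=xh*a[0]/1e3+yh*a[1]/1e3+n*(np.percentile(p@n,95))
    print(nm,e.sum(),"a",a,"r",r,"C",C.round(4),"y range",(p@yh).min().round(4),(p@yh).max().round(4),"xmax",(p@xh).max().round(4))
for d in(.05,-.037): print(rows(Tc,pose(Cc+d*n,-n)))
E
```

```text
time_s: 15.18
eef_pos: [0.4188, 0.1678, 0.1963]
eef_rot: [0.026, 0.961, -0.093, 0.258]
wrist_force: [0.3, -0.1, 1.6]
opening: 1.001
grasp_force: 0.0
[0.4188 0.1678 0.1963] [ 0.492 -0.098 -0.865]
top 1088 a (424.44671630859375, 244.8939666748047) r 15.019877433776855 C [0.4654 0.1593 0.1099] y range 0.2309 0.2594 xmax 0.4395
head 225 a (426.37701416015625, 245.14767456054688) r 17.8088321685791 C [0.4738 0.158  0.0991] y range 0.2273 0.263 xmax 0.4421
(array([-0.22, -0.15,  4.99]), array([ 0.13, -0.09, -0.12]))
(array([-0.24, -0.17, 13.69]), array([ 0.13, -0.09, -0.12]))
```

```bash
python3 - <<'E'
from h import *
from bench import status
Tc=tool(status.get_obs());xh=np.cross(yh,n)
Cc=xh*.4247+yh*.245+n*(np.array([.4663,.16,.1087])@n);print(Cc)
for d in(.05,-.036): print(rows(Tc,pose(Cc+d*n,-n)))
E
```

```text
[0.46630207 0.15927453 0.1088922 ]
(array([-0.23, -0.09,  4.99]), array([ 0.13, -0.11, -0.15]))
(array([-0.24, -0.11, 13.59]), array([ 0.13, -0.11, -0.15]))
```

```bash
python3 -m handwheel '[[[1,-0.23,-0.1,3,0,0,0],[1,-0.23,-0.1,6,0,0,0],[1,-0.23,-0.1,9,0,0,0],[1,-0.23,-0.1,12,0,0,0],[1,-0.23,-0.1,13.6,0,0,0],[1,-0.23,-0.1,13.6,0,0,0],[-1,-0.23,-0.1,13.6,0,0,0],[-1,-0.23,-0.1,13.6,0,0,0],[-1,-0.23,-0.1,13.6,0,0,0],[-1,-0.23,-0.1,13.6,0,0,0]]]' && python3 -m handwheel '[[[-1,0,0,-0.5,0,0,0],[-1,0,0,-1.5,0,0,0],[-1,0,0,-3,0,0,0],[-1,0,0,-5,0,0,0],[-1,0,0,-8,0,0,0],[-1,0,0,-8,0,0,0],[-1,0,0,-8,0,0,0]]]' && python3 - <<'E'
from h import *
from bench import status,camera
o=status.get_obs();Tc=tool(o);c=camera("wrist");np.savez("pics/w8.npz",Tc=Tc,**c);cv2.imwrite("pics/w8.png",c["frame"][80:400,160:480].repeat(2,0)[:600].repeat(2,1))
print(o["eef_pos"].round(4))
E
```

```text
time_s: 16.48
eef_pos: [0.4836, 0.1575, 0.0785]
eef_rot: [0.025, 0.961, -0.092, 0.259]
wrist_force: [-6.0, -2.5, 9.9]
opening: 0.401
grasp_force: 58.5
time_s: 17.35
eef_pos: [0.4439, 0.1651, 0.1464]
eef_rot: [0.025, 0.961, -0.092, 0.259]
wrist_force: [0.4, 0.8, -1.3]
opening: 0.4
grasp_force: 59.7
[0.4439 0.1651 0.1464]
```

View pics/w8.png

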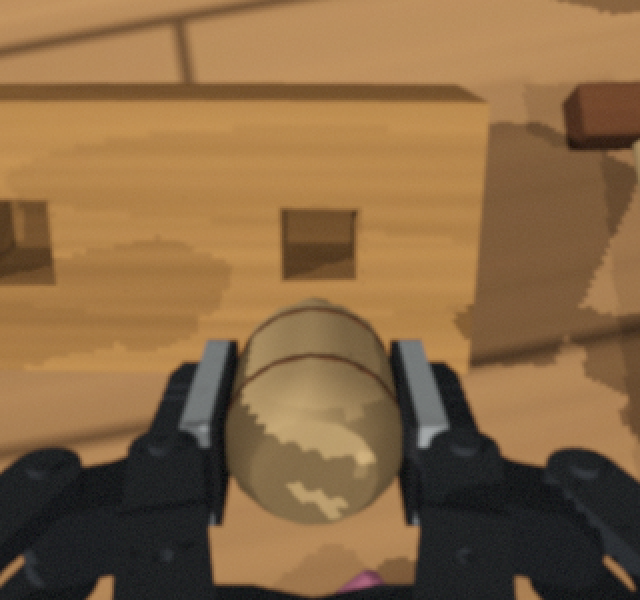

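The crown is held out of its hole, its head between the pads at crop (315,410) and centred. Measuring it in the tool frame.

```bash
python3 - <<'E'
from h import *
from bench import status
c=load("pics/w8.npz");P=cloud(c,c["hand_eye"])
u,v=np.meshgrid(np.arange(640),np.arange(400))
m=(u>250)&(u<380)&(v>215)&(v<348)&(abs(P[...,1])<.0185)&(P[...,2]<.06)&(abs(P[...,0])<.03)
for z in(-.036,-.033,-.03,-.026,-.02,-.015,-.01,-.005,0,.003,.008):
    s=P[m&(abs(P[...,2]-z)<.0015)]
    if len(s)>10: print(z,len(s),"y",s[:,1].min().round(4),s[:,1].max().round(4),"xmax",np.percentile(s[:,0],98).round(4),"xmin",s[:,0].min().round(4))
Tc=tool(status.get_obs());M=np.array([.5635,-.2003,.170])
Tg=pose(M+[0,0,.029+.04],np.array([0,0,-1.]));print(rows(Tc,Tg), "up6", (Tc[:3,:3].T@[0,0,6]).round(2))
E
```

```text
-0.036 2779 y -0.0184 0.0185 xmax 0.0116 xmin -0.0122
-0.033 1345 y -0.0184 0.0184 xmax 0.0136 xmin -0.0124
-0.03 1237 y -0.0185 0.0184 xmax 0.0159 xmin -0.0143
-0.026 494 y -0.0185 0.0184 xmax 0.0173 xmin -0.0143
-0.02 222 y -0.0185 0.0185 xmax 0.0173 xmin 0.0046
-0.015 311 y -0.0183 0.0184 xmax 0.0174 xmin 0.0039
-0.01 275 y -0.0184 0.0185 xmax 0.0175 xmin 0.0043
-0.005 238 y -0.018 0.0184 xmax 0.0173 xmin 0.0044
0 234 y -0.0181 0.0166 xmax 0.0177 xmin 0.0041
0.003 127 y -0.0155 0.0161 xmax 0.0175 xmin 0.0061
(array([20.84, 33.58,  1.36]), array([ 9.000e-02, -3.005e+01, -2.000e-02])) up6 [ 3.    0.01 -5.19]
```

```bash
python3 -m handwheel '[[[-1,3,0,-5.2,0,0,0],[-1,6,5,-6,0,-5,0],[-1,10,11,-6,0,-13,0],[-1,14,17,-5,0,-20,0],[-1,17,23,-3,0,-26,0],[-1,20.8,29,0,0,-30,0],[-1,20.9,33.6,1.3,0,-30,0],[-1,20.9,33.6,1.3,0,-30,0],[-1,20.9,33.6,1.3,0,-30,0],[-1,20.9,33.6,1.3,0,-30,0]]]' && python3 -m handwheel '[[[-1,0,0,0,0,0,0],[-1,0,0,0,0,0,0]]]' && python3 - <<'E'
from h import *
from bench import status,camera
o=status.get_obs();Tc=tool(o);c=camera("wrist");np.savez("pics/w9.npz",Tc=Tc,**c);cv2.imwrite("pics/w9.png",c["frame"][80:400,160:480].repeat(2,0)[:600].repeat(2,1))
W=cloud(c,Tc@c["hand_eye"])
m=(abs(W[...,1]+.2)<.03)&(abs(W[...,0]-.563)<.03)&(W[...,2]<.18)
for z in(.08,.1,.13,.16):
    s=W[m&(abs(W[...,2]-z)<.002)]
    if len(s)>10: print(z,len(s),"y",s[:,1].min().round(4),s[:,1].max().round(4),"xmax",np.percentile(s[:,0],97).round(4))
M=np.array([.5635,-.2003,.170])
off=np.array([-.0005,0,.0295])
for d in(.01,-.0225): 
    Tg=pose(M,np.array([0,0,-1.]));Tg[:3,3]=M+[0,0,d]-Tg[:3,:3]@off;print(rows(Tc,Tg))
E
```

```text
time_s: 18.65
eef_pos: [0.5636, -0.1993, 0.2399]
eef_rot: [0.0, 0.995, -0.096, 0.0]
wrist_force: [-0.3, 0.4, -0.5]
opening: 0.399
grasp_force: 60.0
time_s: 18.9
eef_pos: [0.5641, -0.1993, 0.2411]
eef_rot: [0.001, 0.995, -0.095, 0.001]
wrist_force: [-0.5, -0.1, -1.3]
opening: 0.404
grasp_force: 60.0
0.08 15 y -0.2111 -0.1903 xmax 0.5783
0.1 36 y -0.2141 -0.1873 xmax 0.5782
0.13 51 y -0.215 -0.1867 xmax 0.5785
0.16 47 y -0.2145 -0.1877 xmax 0.5784
(array([0.01, 0.11, 3.16]), array([ 0.08, -0.15,  0.05]))
(array([-0.  ,  0.1 ,  6.41]), array([ 0.08, -0.15,  0.05]))
```

View pics/w9.png

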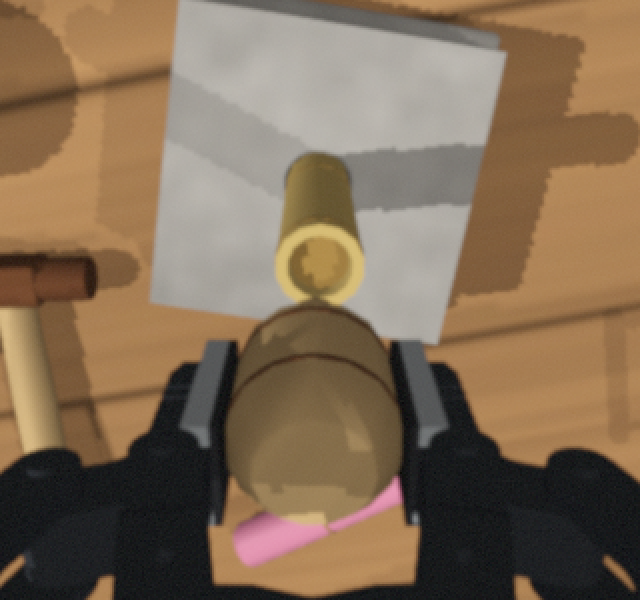

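The post's mouth is at crop (320,263), with the crown above it at (315,410). That fits the 1 mm sideways correction just computed, so I'm lowering it.

```bash
python3 -m handwheel '[[[-1,0,0.1,1.5,0,0,0],[-1,0,0.1,3.1,0,0,0],[-1,0,0.1,4,0,0,0],[-1,0,0.1,5,0,0,0],[-1,0,0.1,5.6,0,0,0],[-1,0,0.1,6,0,0,0],[-1,0,0.1,6.2,0,0,0],[-1,0,0.1,6.2,0,0,0]]]'
```

```text
time_s: 19.95
eef_pos: [0.5639, -0.2015, 0.1787]
eef_rot: [0.001, 0.995, -0.096, 0.001]
wrist_force: [0.6, -0.5, -0.5]
opening: 0.396
grasp_force: 60.0
```

```bash
python3 -m handwheel '[[[-1,0,-0.05,0.1,0,0,0],[-1,0,-0.05,0.2,0,0,0],[-1,0,-0.05,0.3,0,0,0],[-1,0,-0.05,0.3,0,0,0]]]'
```

```text
time_s: 20.45
eef_pos: [0.5646, -0.2014, 0.1768]
eef_rot: [0.001, 0.995, -0.096, 0.002]
wrist_force: [-0.9, 0.3, 5.3]
opening: 0.396
grasp_force: 60.7
```

```bash
python3 -m handwheel '[[[-1,0,0,0.08,0,0,0],[-1,0,0,0.12,0,0,0]]]' && python3 -m handwheel '[[[1,0,0,-0.12,0,0,0],[1,0,0,-0.12,0,0,0],[1,0,0,-0.12,0,0,0],[1,0,0,-3,0,0,0],[1,0,0,-6,0,0,0],[1,0,0,-10,0,0,0],[1,0,0,-14,0,0,0],[1,0,0,-14,0,0,0],[1,0,0,-14,0,0,0],[1,0,0,-14,0,0,0]]]' && python3 - <<'E'
from h import *
from bench import status,camera
o=status.get_obs();Tc=tool(o);c=camera("wrist");cv2.imwrite("pics/w10.png",c["frame"])
W=cloud(c,Tc@c["hand_eye"])
m=(abs(W[...,1]+.2)<.03)&(abs(W[...,0]-.563)<.03)&(W[...,2]<.25)
for z in(.08,.1,.13,.16,.18,.19,.2):
    s=W[m&(abs(W[...,2]-z)<.002)]
    if len(s)>10: print(z,len(s),"y",s[:,1].min().round(4),s[:,1].max().round(4),"xmax",np.percentile(s[:,0],97).round(4))
zt=np.nanpercentile(W[m][:,2],95);p=W[m&(W[...,2]>zt-.002)];print("crown top z",zt,p.mean(0).round(4))
a=cv2.imread("pics/w10.png");cv2.imwrite("pics/w10.png",a)
for nm in("top",):
    c2=camera(nm);c1=load(f"pics/{nm}0.npz");d=cv2.absdiff(c2["frame"],c1["frame"]).max(2);k,l,s,ce=cv2.connectedComponentsWithStats((d>50).astype(np.uint8));print([(s[j].tolist()) for j in range(1,k) if s[j,4]>60])
E
```

```text
time_s: 20.7
eef_pos: [0.5652, -0.2017, 0.1765]
eef_rot: [0.001, 0.995, -0.096, 0.003]
wrist_force: [-0.9, 0.4, 10.4]
opening: 0.4
grasp_force: 61.0
time_s: 21.95
eef_pos: [0.563, -0.2004, 0.3124]
eef_rot: [-0.0, 0.995, -0.096, -0.001]
wrist_force: [-0.4, -0.3, -0.7]
opening: 1.001
grasp_force: 0.0
0.1 16 y -0.2143 -0.1881 xmax 0.5786
0.13 23 y -0.2153 -0.1894 xmax 0.5785
0.18 59 y -0.2186 -0.1837 xmax 0.5817
0.19 43 y -0.218 -0.185 xmax 0.5815
0.2 75 y -0.2187 -0.1847 xmax 0.5819
crown top z 0.21316926888690946 [ 0.5645 -0.2009  0.2127]
[[170, 131, 300, 269, 20353], [520, 196, 29, 29, 545], [467, 199, 44, 24, 445], [515, 201, 6, 15, 69], [227, 213, 61, 23, 509], [599, 221, 26, 38, 657], [531, 228, 15, 7, 94], [525, 237, 22, 13, 237], [489, 253, 69, 63, 2469], [396, 292, 43, 4, 101], [385, 296, 113, 24, 2133], [339, 303, 301, 97, 14242]]
```

View pics/w10.png

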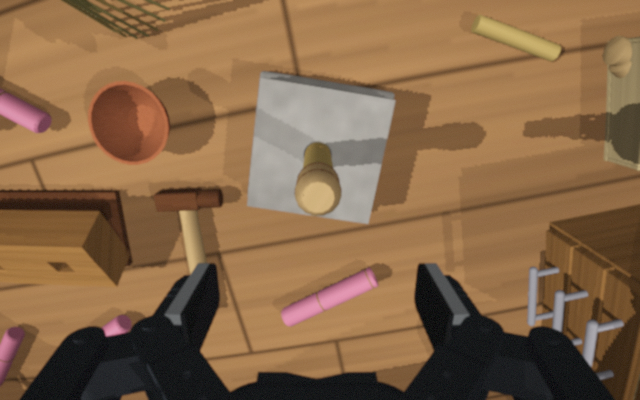

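The crown stands upright in the post at (318,193). Its top is at 0.213 m, which is the seated height, and the bench looks undisturbed. Handing in.

```bash
python3 -c "
from bench import ctrl
print(ctrl.hand_in())"
```

```text
the job is handed in; nothing more can be done
None
```

The post was led into the stone foot's hole edge-first and slid home, the crown is seated upright in its mouth, and both stand free; I handed the job in at about 22 s (my measurements put both within the limits, but the hand-in gave no verdict).

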